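# Set a timing pulley to its pointer and lock it with the pin

## Task

Take the orange-headed timing pin out of its black holder, stand it upright in the hole of the pulley and let go. Then turn the pulley clockwise by its rim until its engraved mark faces the red pointer, and ease it on slowly, no further than the white tick, until the pin drops fully home and locks it; stop as soon as it drops and never force the pulley against the pin. Leave the things lying about where they are.

Things in the scene. Friction and masses are not known exactly. Their poses are not given: they have to be found in the camera images.
- fixture: Grey-green fixed bench fixture, 150 x 124 x 24 mm. Origin: on the desk, on the pulley's vertical axis; x points away from the pointer, z up. The plate under the pulley (top 24.5 mm above the desk) has one hidden blind bore, 11.2 mm wide, 15 mm deep, 20 mm from the axis, at an unknown angle 0.12 to 0.47 rad (7 to 27 degrees) clockwise, seen from above, of the x axis.
- pointer_tip (a point): Tip of the fixed red arrow pointer, 47 mm from the axis on the fixture's -x side, 31 mm above the desk (top of the arrow). A white tick on the base stands 0.54 rad clockwise of it. The pin drops somewhere between the two.
- pulley: Aluminium toothed pulley on the vertical axis, stiff (0.12 N m friction, stays as left). Origin: on the axis at its underside, 26 mm above the desk; z up. Flange 88 mm wide, 5 mm thick; above it the toothed rim, 64 mm wide, 22 mm high, flat top 53 mm above the desk. Facing the pointer its x agrees with the fixture's; it starts 0.35 to 0.95 rad counter-clockwise of that, seen from above.
- mark (a point): Outer end of the engraved dark line on the flange's top, 44 mm from the axis on the pulley's -x side. The line goes on across the pulley's top.
- pulley_hole (a point): Centre of the mouth of the vertical hole through the pulley, 11.2 mm wide, 20 mm from the axis on the pulley's +x side (opposite the mark), at its top face, 53 mm above the desk.
- pin: Loose upright pin, about 60 g: steel shank 10 mm wide, 43 mm long, last 5 mm tapered to 6 mm; orange head 18 mm wide, 43 to 69 mm above the tip. Origin: centre of the tip; z up. In the pulley's hole it rides with its tip on the plate, 24.5 mm above the desk; over the bore it drops by its weight until its head rests on the rim's top (tip 10 mm above the desk) and blocks the pulley.
- holder: Fixed black block 50 x 50 x 40 mm, origin at the centre of its underside, with a vertical blind hole of 12 mm in its middle in which the pin stands at first, tip 6 mm above the desk.
- oil_pot: Loose small round tin, 51 mm wide, 36 mm high; a bystander. Origin: centre of its underside.
- ring_gauge: Loose knurled steel ring, 54 mm wide, 18 mm high; a bystander. Origin: centre of its underside.
- caliper: Loose digital caliper lying flat, 72 x 235 x 15 mm, long along its y; a bystander. Origin: centre of its underside.
- marker: Loose red and white marker pen lying flat, 16 x 112 x 17 mm, long along its y; a bystander. Origin: centre of its underside.
Not all that is in view belongs to the job. Leave any blue or pink look-alike of the pin alone.

How it is judged:
By the outcome, as a careful person would: the job done as asked, in the order asked, and still so for the second after the job is handed in, with the robot touching nothing.
It also fails if it takes over 67 s, if anything falls off the work surface, if the arm or the gripper's body presses on something with over 40 N, if the wrist force passes 120 N, or if a joint passes its speed limit or range.

## Robot

A 6-joint arm with a two-finger parallel gripper is mounted at the origin on the work surface; the furniture and walls round the work are solid. World frame = base frame: x ahead of the robot, y to its left, z up, the work surface at z = 0. Lengths are in m, angles in degrees, forces in N, time in s.
With the tool pointing down it reaches from about 0.3 to 0.775 m from the base axis. Payload 14.6 kg.
Tool frame: the origin (TCP) lies at the very end of the fingers, on their centre line; the grasp point (between the pads) lies 19 mm behind it; z points along the fingers, x is the direction in which the jaws open and shut, and the axes are right-handed (so a half turn about z gives the same grasp; the last joint's range is limited). The gripper opens to 94 mm and grips with 3 to 60 N. Pads are 16 mm wide; open, the fingers measure 119 mm over their backs; the gripper's body (75 mm by 177 mm) begins 78 mm behind the grasp point.
Start: joints at [61.329, 17.183, 87.147, -0, 75.671, -3.816], TCP at [0.231, 0.499, 0.205] pointing down, gripper open.
Joint ranges: [-173.82, 173.82], [-45.26, 126.66], [13.44, 144.39], [-59.66, 239.66], [0, 175.72], [-146.38, 146.38]. Speed limits (degrees/s): [127.2, 127.2, 147.25, 180, 180, 180].

## Interface

Orientations are given as a 3x3 rotation matrix whose columns are the frame's x, y, z axes.
In Python, from plant import ctrl gives the robot as it stands.
- The arm moves only by the shell command python3 -m inch 'ROWS' [FORCE]. ROWS is JSON, a list of rows, each a list of 7 numbers: the turn, a rotation vector about the tool's x, y, z in degrees, then the shift along the tool's x, y, z in mm, then the opening, from 0 (shut) to 1 (fully open). A call has 1 to 5 rows; each row is the pose to reach, as a shift and turn from the pose measured when the call began, along the tool's axes at that moment; what a row does not reach only later rows make up. A row lasts 1/8 s, in which the tool goes at most 62.5 mm and 10.7 degrees, less where a joint would pass 70% of its speed; a pose out of reach is approached as far as the arm can. A call with a gripper value outside its range is refused whole. The fingers move at their own pace and stop on an object; FORCE is the grip in N (left out, the last holds). Time passes only in rows, so rows that repeat a pose let the fingers close. It gives the time, the measured TCP pose, the force and the opening at its end, in the units of the state.
- ctrl.observe(): the state, without advancing time (a new reading comes with each control period).
- ctrl.read_camera(name): name is "scene" or "top"; returns a dict with "frame" (384x512x3 uint8, red, green, blue), "range_z" (384x512 float32, m along the optical axis (not along the pixel's ray), 0 where there is no reading), "intrinsics" (3x3 intrinsics, pixels), "k1" (the pictures are not rectified: a ray, as slopes to the right and down, at radius r is drawn at 1 + k1 r^2 times it, then the intrinsics apply), "R" (3x3) and "t" (3): a world point X has camera coordinates R X + t. Camera axes: x right, y down, z forward; pixel columns grow to the right and rows downward; lengths in m; the calibration is good to about 2 mm. A picture is of the moment at which its call begins.
- ctrl.job_done(): hands the job in, once; it reports no verdict.
The state is a dict: "t": time; "joint_pos": joint angles; "joint_velocities": joint speeds; "joint_torque": joint torques, N m; "eef_pos": TCP position; "tcp_rot": TCP orientation; "ft_force": force on the tool from outside, world axes, zero at the start; "moment": the same for the moment, N m; "finger_gap": finger opening in m.
Only numpy, scipy, OpenCV 4.12 (cv2) and the standard library are available. Lean on these libraries where they do the work, as an engineer would, in place of code of your own. Each camera call takes 0.05 s, during which the arm holds its last target.

## Working session

There is one attempt and no reset: what is moved stays moved. The work goes in short steps, Python scripts to look and compute and a shell command to move; the robot and the scene stay as the last step left them, time stands still between calls to the robot, and variables do not carry over. Pictures are saved under pics/ and viewed, and the job is handed in when it is done.

```bash
ls; mkdir -p pics; cat > h.py <<'E'
import numpy as np, cv2
from plant import ctrl
def grab(n,name):
    c=ctrl.read_camera(n); cv2.imwrite(f'pics/{name}.png',cv2.cvtColor(c['frame'],cv2.COLOR_RGB2BGR)); np.savez(f'pics/{name}.npz',**c); return c
def ray(c,u,v):
    K=np.array(c['intrinsics']);k=float(c['k1'])
    d=np.array([(u-K[0,2])/K[0,0],(v-K[1,2])/K[1,1]]);s=d.copy()
    for _ in range(20): s=d/(1+k*(s@s))
    R=np.array(c['R']);t=np.array(c['t'])
    return -R.T@t, R.T@np.array([s[0],s[1],1.])
def onz(c,u,v,z):
    o,d=ray(c,u,v); return o+d*(z-o[2])/d[2]
def byrange(c,u,v):
    o,d=ray(c,u,v); return o+d*c['range_z'][int(v),int(u)]
E
python3 - <<'E'
from h import *
for n in('scene','top'):
    c=grab(n,n+'0'); print(n,c['intrinsics'],c['k1'],-c['R'].T@c['t'])
print(ctrl.observe())
E
```

```text
pics
scene [[375.51176989   0.         257.62182751]
 [  0.         375.51176989 190.02255427]
 [  0.           0.           1.        ]] 0.008028251796706952 [-0.11807908  0.50672231  0.49638106]
top [[465.52582758   0.         256.67845783]
 [  0.         465.52582758 189.5680744 ]
 [  0.           0.           1.        ]] 0.05789746469576466 [ 0.3392111  -0.00639059  1.45782192]
{'t': 0.1, 'joint_pos': array([ 6.13299856e+01,  1.72117029e+01,  8.71767943e+01, -7.54320164e-05,
        7.56690112e+01, -3.81645078e+00]), 'joint_velocities': array([-0.01444006, -0.02327823, -0.13660001, -0.0216393 , -0.01570903,
       -0.04326402]), 'joint_torque': array([ 1.86628225e-03, -5.32637107e+01, -3.53289592e+01,  7.09380442e-02,
        2.34230363e-02, -4.07559980e-05]), 'eef_pos': array([0.23106246, 0.49885582, 0.20494979]), 'tcp_rot': array([[ 4.20300008e-01,  9.07385074e-01, -4.80424922e-04],
       [ 9.07384649e-01, -4.20300277e-01, -8.81264116e-04],
       [-1.00156863e-03, -6.55348845e-05, -9.99999496e-01]]), 'ft_force': array([ 0.33362055, -0.25461162, -1.48725876]), 'moment': array([ 0.00039344, -0.03913436,  0.03831875]), 'finger_gap': 0.09357110532781675}
```

View pics/scene0.png

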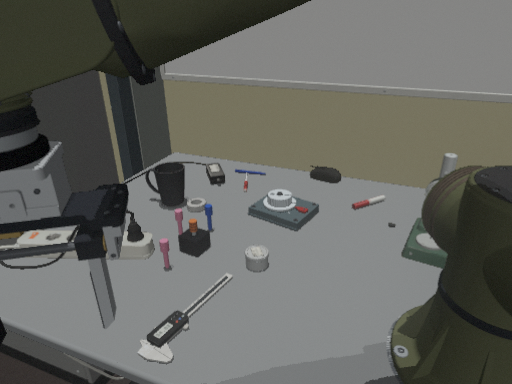

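View pics/top0.png

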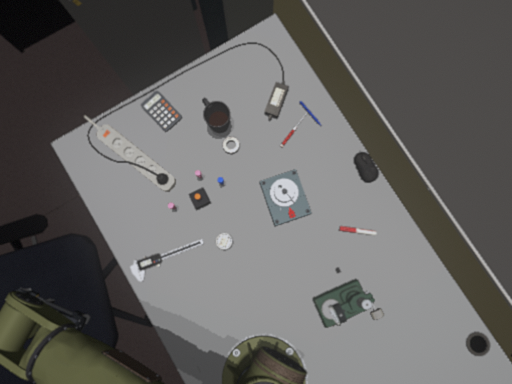

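The scene view shows the orange pin in its black holder at (194,235) and the pulley fixture at (283,205). The top view shows the holder at (200,198) and the pulley at (285,193), with the red pointer near (292,213). Next I'll enlarge the crops.

```bash
python3 - <<'E'
from h import *
t=cv2.imread('pics/top0.png');s=cv2.imread('pics/scene0.png')
a=cv2.resize(t[160:235,250:325],None,fx=7.8,fy=7.8,interpolation=cv2.INTER_CUBIC)
cv2.imwrite('pics/tz.png',a)
b=cv2.resize(s[180:230,240:325],None,fx=9,fy=9,interpolation=cv2.INTER_CUBIC)
cv2.imwrite('pics/sz.png',b)
c=dict(np.load('pics/top0.npz'))
for n,u,v,z in(('holdpin',198,197,.075),('pul',284.5,192.5,.053),('ptr',292,213,.031),('oil',224,241,.036),('ring',231,145,.018),('cal',165,258,.01),('blue',221,182,.07),('pink',199,174,.07),('pink2',172,207,.07)):
    print(n,onz(c,u,v,z).round(4), byrange(c,u,v).round(4))
E
```

```text
holdpin [0.5365 0.1827 0.075 ] [0.5368 0.1831 0.0724]
pul [ 0.546  -0.0782  0.053 ] [ 0.545  -0.0779  0.0601]
ptr [ 0.485  -0.1001  0.031 ] [ 0.485  -0.1002  0.0303]
oil [0.4048 0.1099 0.036 ] [0.4049 0.1101 0.0334]
ring [0.7085 0.0844 0.018 ] [7.13e-01 8.55e-02 4.00e-04]
cal [0.3592 0.2941 0.01  ] [ 0.3594  0.2963 -0.0009]
blue [0.581  0.1135 0.07  ] [0.5816 0.1138 0.0666]
pink [0.6076 0.1799 0.07  ] [0.6081 0.1803 0.0672]
pink2 [0.5091 0.2616 0.07  ] [0.5088 0.2611 0.0725]
```

View pics/tz.png

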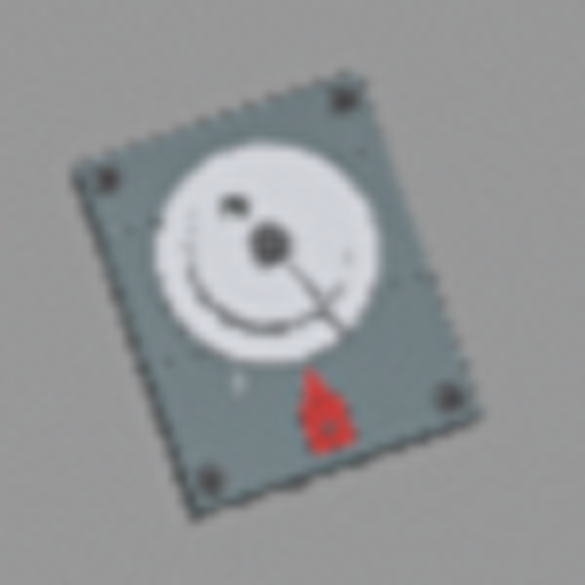

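View pics/sz.png

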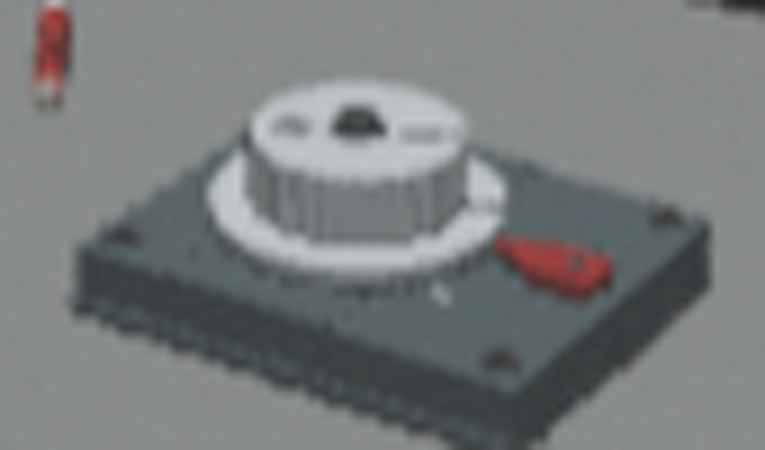

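```bash
cat > meas.py <<'E'
from h import *
def centroid(mask,w=None):
    m=cv2.moments(mask.astype(np.float32)); return m['m10']/m['m00'],m['m01']/m['m00']
def crop(mask,u0,u1,v0,v1):
    k=np.zeros_like(mask);k[v0:v1,u0:u1]=mask[v0:v1,u0:u1];return k
E
python3 - <<'E'
from meas import *
c=dict(np.load('pics/top0.npz'));f=c['frame'].astype(int)
hsv=cv2.cvtColor(c['frame'],cv2.COLOR_RGB2HSV)
P=lambda U,V,z:onz(c,(U+.5)/7.8-.5+250,(V+.5)/7.8-.5+160,z)
print('bolt',P(270,243,.060)); h=P(235,206,.053);m=P(347,333,.031);tip=P(308,366,.031);tick=P(238,383,.024)
# flange contour
g=cv2.resize(c['frame'][160:235,250:325].min(2),None,fx=8,fy=8,interpolation=cv2.INTER_CUBIC)
_,b=cv2.threshold(g,160,255,cv2.THRESH_BINARY)
cs=max(cv2.findContours(b,cv2.RETR_EXTERNAL,cv2.CHAIN_APPROX_NONE)[0],key=len)[:,0]
pts=np.array([onz(c,(U+.5)/8-.5+250,(V+.5)/8-.5+160,.031)[:2] for U,V in cs])
hu=cv2.convexHull((pts*1e5).astype(np.float32))
# algebraic circle fit
def fit(p):
    A=np.c_[2*p,np.ones(len(p))];x=np.linalg.lstsq(A,(p**2).sum(1),rcond=None)[0];return x[:2],np.sqrt(x[2]+x[:2]@x[:2])
o,r=fit(pts);
for _ in range(4):
    d=abs(np.hypot(*(pts-o).T)-r);o,r=fit(pts[d<max(.0008,np.percentile(d,75))])
print('flange fit',o,r)
for n,p in(('hole',h),('mark',m),('tip',tip),('tick',tick)):
    d=p[:2]-o;print(n,p.round(4),np.hypot(*d).round(4),np.degrees(np.arctan2(d[1],d[0])).round(1))
# orange head
om=(f[...,0]>150)&(f[...,1]<130)&(f[...,2]<90);om=crop(om,185,215,185,212);print('orange px',om.sum(),centroid(om)); 
u,v=centroid(om);print(onz(c,u,v,.075),onz(c,u,v,.07))
# holder dark
dm=crop(f.max(2)<70,185,215,185,212);u,v=centroid(dm);print(dm.sum(),onz(c,u,v,.04));dp=dm|om
cc=max(cv2.findContours(dp.astype(np.uint8),0,1)[0],key=cv2.contourArea);rr=cv2.minAreaRect(cc);print(rr,onz(c,*rr[0],.04))
s=dict(np.load('pics/scene0.npz'));fs=s['frame'].astype(int)
om=(fs[...,0]>140)&(fs[...,1]<130)&(fs[...,2]<90);om=crop(om,185,205,210,245);u,v=centroid(om);print('scene orange',om.sum(),u,v,np.argwhere(om).min(0),np.argwhere(om).max(0),onz(s,u,v,.062),byrange(s,u,v))
E
python3 -c "
import cv2
s=cv2.imread('pics/scene0.png')[195:275,145:225];cv2.imwrite('pics/sz2.png',cv2.resize(s,None,fx=7,fy=7,interpolation=2))
s=cv2.imread('pics/top0.png')[160:235,160:240];cv2.imwrite('pics/tz2.png',cv2.resize(s,None,fx=7,fy=7,interpolation=2))"
```

```text
bolt [ 0.55048592 -0.07710336  0.06      ]
flange fit [ 0.55114386 -0.07728132] 0.0437478887660288
hole [ 0.5666 -0.0643  0.053 ] 0.0202 40.1
mark [ 0.518  -0.1077  0.031 ] 0.045 -137.4
tip [ 0.5053 -0.0918  0.031 ] 0.0481 -162.4
tick [ 0.5001 -0.0643  0.024 ] 0.0526 165.7
orange px 13 (196.84615384615384, 195.69230769230768)
[0.54051348 0.18616521 0.075     ] [0.54124135 0.18686145 0.07      ]
202 [0.53460346 0.18097189 0.04      ]
((199.50003051757812, 198.5), (16.54690170288086, 14.758047103881836), 63.43495178222656) [0.53665615 0.18293561 0.04      ]
scene orange 24 192.29166666666666 220.5 [219 189] [222 196] [0.55626939 0.1770868  0.062     ] [0.54141531 0.18434778 0.07156825]
```

View pics/sz2.png

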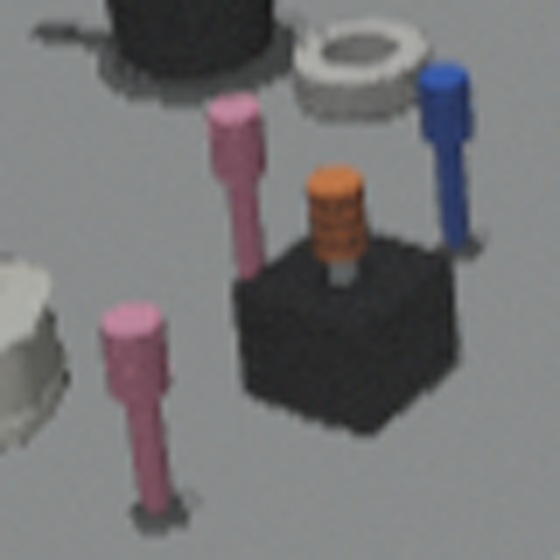

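View pics/tz2.png

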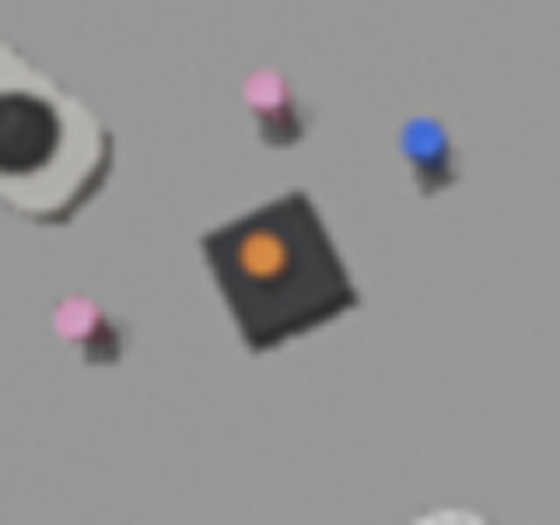

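```bash
python3 - <<'E'
from meas import *
c=dict(np.load('pics/top0.npz'));s=dict(np.load('pics/scene0.npz'))
def tri(ut,vt,us,vs):
    o1,d1=ray(c,ut,vt);o2,d2=ray(s,us,vs);A=np.c_[d1,-d2];k=np.linalg.lstsq(A,o2-o1,rcond=None)[0]
    a=o1+d1*k[0];b=o2+d2*k[1];return a.round(4),b.round(4)
T=lambda U,V:((U+.5)/7-.5+160,(V+.5)/7-.5+160)
print('head',onz(c,*T(262,255),.075),onz(s,(336.5)/7-.5+145,180.5/7-.5+195,.075),tri(*T(262,255),(336.5)/7-.5+145,180.5/7-.5+195))
t8=lambda U,V:((U+.5)/7.8-.5+250,(V+.5)/7.8-.5+160)
s9=lambda U,V:((U+.5)/9-.5+240,(V+.5)/9-.5+180)
print('hole',onz(c,*t8(235,206),.053),onz(s,*s9(292,127),.053),tri(*t8(235,206),*s9(292,127)))
print('bolt top',tri(*t8(270,243),*s9(360,112)))
print('tip',onz(c,*t8(308,366),.031),onz(s,*s9(497,243),.031),tri(*t8(308,366),*s9(497,243)))
# scene rim top ellipse fit
g=cv2.resize(s['frame'][180:230,240:325],None,fx=9,fy=9,interpolation=cv2.INTER_CUBIC).min(2)
print(onz(s,*s9(359,131),.053))
# holder corners
print(onz(s,*((236+.5)/7-.5+145,(285+.5)/7-.5+195),.04))
E
```

```text
head [0.53956743 0.18570948 0.075     ] [0.53652253 0.18601805 0.075     ] (array([0.5398, 0.1859, 0.0736]), array([0.5391, 0.1848, 0.0734]))
hole [ 0.56658153 -0.06428447  0.053     ] [ 0.56184345 -0.06234213  0.053     ] (array([ 0.567 , -0.0644,  0.0505]), array([ 0.5658, -0.0657,  0.0504]))
bolt top (array([ 0.5508, -0.0772,  0.0577]), array([ 0.5499, -0.0782,  0.0576]))
tip [ 0.50533681 -0.09181715  0.031     ] [ 0.50140211 -0.08894847  0.031     ] (array([ 0.5057, -0.092 ,  0.0282]), array([ 0.5051, -0.0925,  0.0282]))
[ 0.54760049 -0.07595188  0.053     ]
[0.55267761 0.21636301 0.04      ]
```

```bash
python3 -m inch '[[0,0,0,-20,50,0,0.6],[0,0,0,-40,105,0,0.5],[0,0,0,-60,160,0,0.45],[0,0,0,-80,215,0,0.45],[0,0,0,-100,270,0,0.45]]' 40; python3 -m inch '[[0,0,0,-15,50,0,0.45],[0,0,0,-35,100,20,0.45],[0,0,0,-54,141,50,0.45],[0,0,0,-54,141,65,0.45],[0,0,0,-54,141,65,0.45]]'
cat > d.py <<'E'
import sys
from h import *
o=ctrl.observe();R=o['tcp_rot'];p=o['eef_pos']
t=np.array(eval(sys.argv[1]))
print('t',o['t'].__round__(2),'tcp',p.round(4),'jaw',np.degrees(np.arctan2(R[1,0],R[0,0])).round(2),'tilt',R[:2,2].round(4),'d_tool mm',(R.T@(t-p)*1000).round(1),'F',o['ft_force'].round(1),'gap',round(o['finger_gap'],4),'q6',o['joint_pos'][5].round(1))
E
python3 d.py '[.539,.186,.045]'
```

```text
t: 0.72
eef_pos: [0.435, 0.293, 0.2049]
tcp_rot: [[0.42, 0.907, -0.001], [0.907, -0.42, -0.001], [-0.001, -0.0, -1.0]]
ft_force: [0.3, -0.2, -1.0]
finger_gap: 0.0472
t: 1.35
eef_pos: [0.5395, 0.1849, 0.1389]
tcp_rot: [[0.42, 0.907, -0.003], [0.907, -0.42, -0.001], [-0.003, -0.002, -1.0]]
ft_force: [-0.5, 0.9, -0.0]
finger_gap: 0.0423
t 1.35 tcp [0.5395 0.1849 0.1389] jaw 65.14 tilt [-0.0031 -0.0015] d_tool mm [ 1.  -0.7 93.9] F [-0.5  0.9 -0. ] gap 0.0423 q6 -49.9
```

```bash
python3 -m inch '[[0,0,0,1,-0.5,30,0.45],[0,0,0,1,-0.5,48,0.45],[0,0,0,1,-0.5,55,0.45],[0,0,0,1,-0.5,55,0.45]]'
python3 - <<'E'
from h import *
c=grab('scene','s1');cv2.imwrite('pics/s1z.png',cv2.resize(cv2.imread('pics/s1.png')[180:270,150:250],None,fx=6,fy=6,interpolation=2))
E
python3 d.py '[.539,.186,.045]'
```

```text
t: 1.85
eef_pos: [0.5393, 0.1862, 0.0843]
tcp_rot: [[0.42, 0.908, -0.003], [0.908, -0.42, -0.001], [-0.002, -0.002, -1.0]]
ft_force: [-0.4, -0.7, -0.3]
finger_gap: 0.0424
t 1.9 tcp [0.5396 0.1862 0.0847] jaw 65.16 tilt [-0.0021 -0.0012] d_tool mm [-0.3 -0.4 39.7] F [ 0.1 -0.1 -0.2] gap 0.0422 q6 -49.8
```

View pics/s1z.png

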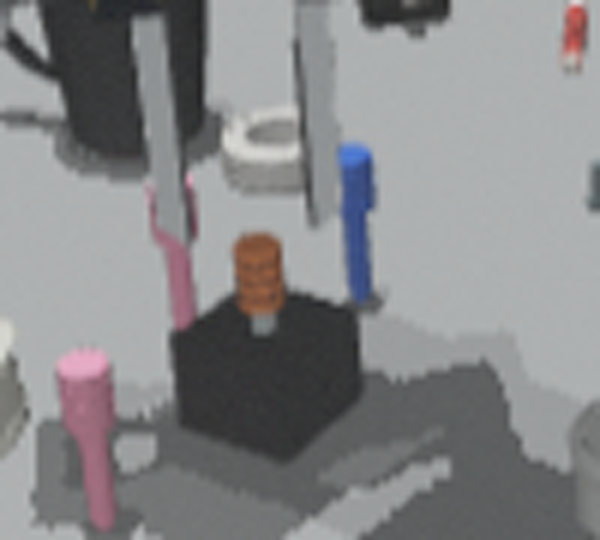

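The fingertips are at (175,238) and (318,222) in the crop, and the orange head is centred between them at (258,240). I'll go down and grip.

```bash
python3 -m inch '[[0,0,0,0,-0.4,20,0.45],[0,0,0,0,-0.4,36,0.45],[0,0,0,0,-0.4,39,0.45],[0,0,0,0,-0.4,39,0.3],[0,0,0,0,-0.4,39,0.15]]' 35;python3 -m inch '[[0,0,0,0,0,0,0.1],[0,0,0,0,0,0,0.1],[0,0,0,0,0,0,0.1]]'; python3 d.py '[.539,.186,.15]'
```

```text
t: 2.52
eef_pos: [0.5394, 0.1864, 0.0463]
tcp_rot: [[0.42, 0.907, -0.001], [0.907, -0.42, -0.001], [-0.001, -0.001, -1.0]]
ft_force: [0.1, 0.2, 0.1]
finger_gap: 0.0259
t: 2.9
eef_pos: [0.5396, 0.1864, 0.0466]
tcp_rot: [[0.42, 0.907, -0.001], [0.907, -0.42, -0.001], [-0.001, -0.0, -1.0]]
ft_force: [-1.0, -0.2, 3.1]
finger_gap: 0.0171
t 2.9 tcp [0.5396 0.1864 0.0466] jaw 65.15 tilt [-0.0008 -0.001 ] d_tool mm [  -0.7   -0.4 -103.4] F [-1.  -0.2  3.1] gap 0.0171 q6 -49.7
```

```bash
python3 -m inch '[[0,0,0,0,0,-15,0.1],[0,0,0,0,0,-45,0.1],[0,0,0,0,0,-90,0.1],[0,0,0,0,0,-90,0.1]]'; python3 d.py '[.5665,-.0643,.12]'
python3 - <<'E'
from h import *
c=grab('scene','s2');cv2.imwrite('pics/s2z.png',cv2.resize(cv2.imread('pics/s2.png')[160:280,140:300],None,fx=5,fy=5,interpolation=2))
E
```

```text
t: 3.4
eef_pos: [0.5412, 0.187, 0.141]
tcp_rot: [[0.42, 0.907, 0.006], [0.907, -0.42, 0.001], [0.003, 0.005, -1.0]]
ft_force: [-0.4, 0.1, -0.7]
finger_gap: 0.0171
t 3.4 tcp [0.5412 0.187  0.141 ] jaw 65.16 tilt [0.0056 0.001 ] d_tool mm [-217.5  128.4   20.9] F [-0.4  0.1 -0.7] gap 0.0171 q6 -49.7
```

View pics/s2z.png

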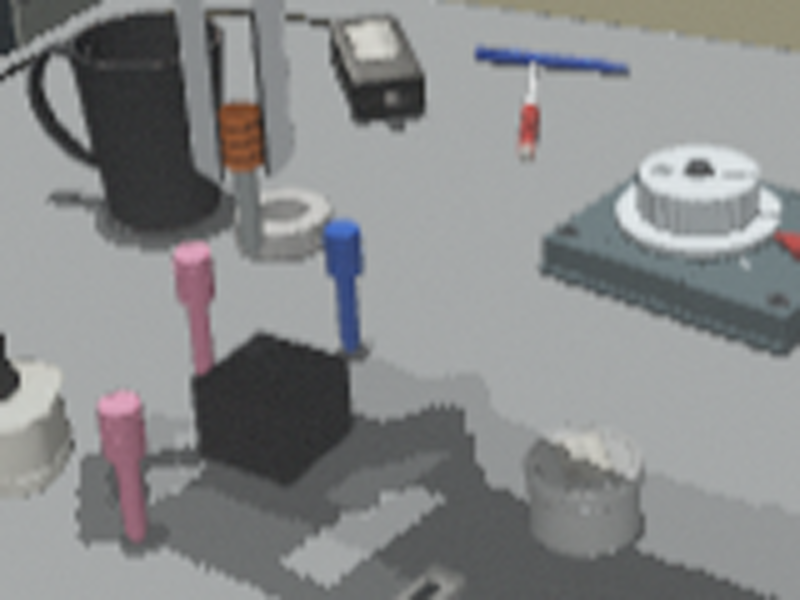

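The pin is held clear of the holder, with its tip at (250,255) in the crop, and the bystanders are undisturbed. Next I'll carry it to the pulley while turning the jaws.

```bash
python3 -m inch '[[0,0,-5,-30,18,0,0.1],[0,0,-14,-80,47,0,0.1],[0,0,-23,-130,77,0,0.1],[0,0,-30,-180,106,0,0.1],[0,0,-35,-215,127,4,0.1]]';python3 -m inch '[[0,0,0,0,0,2,0.1],[0,0,0,0,0,2,0.1]]'; python3 d.py '[.5665,-.0643,.11]'
python3 - <<'E'
from h import *
c=grab('scene','s3');cv2.imwrite('pics/s3z.png',cv2.resize(cv2.imread('pics/s3.png')[150:240,230:330],None,fx=6.5,fy=6.5,interpolation=2))
c=grab('top','t3');cv2.imwrite('pics/t3z.png',cv2.resize(cv2.imread('pics/t3.png')[160:235,250:325],None,fx=7,fy=7,interpolation=2))
E
```

```text
t: 4.08
eef_pos: [0.5648, -0.064, 0.134]
tcp_rot: [[-0.179, 0.984, 0.001], [0.984, 0.179, 0.0], [-0.0, 0.001, -1.0]]
ft_force: [0.3, -0.7, -0.9]
finger_gap: 0.0176
t: 4.32
eef_pos: [0.5643, -0.0634, 0.1312]
tcp_rot: [[-0.177, 0.984, -0.0], [0.984, 0.177, 0.001], [0.001, -0.0, -1.0]]
ft_force: [0.1, -0.2, -1.2]
finger_gap: 0.0171
t 4.33 tcp [ 0.5643 -0.0634  0.1312] jaw 100.22 tilt [-0.0002  0.0006] d_tool mm [-1.3  2.  21.2] F [ 0.1 -0.2 -1.2] gap 0.0171 q6 -110.4
```

View pics/s3z.png

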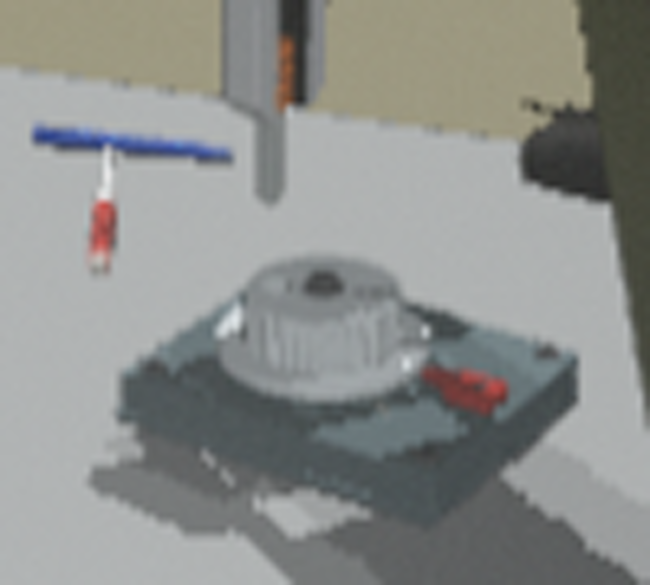

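View pics/t3z.png

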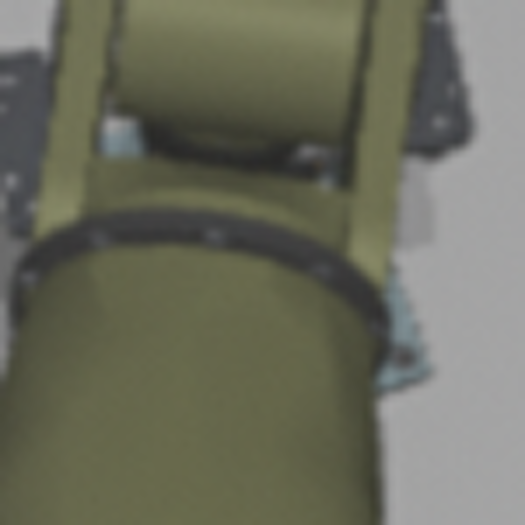

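```bash
python3 - <<'E'
from h import *
s=dict(np.load('pics/s3.npz'))
f=lambda U,V:((U+.5)/6.5-.5+230,(V+.5)/6.5-.5+150)
for V in(198,203):print('tip',onz(s,*f(269,V),.0906))
print('shank',f(269,160),onz(s,*f(270,160),.106))
print('hole',onz(s,*f(292,284),.053))
print('bolt',onz(s,*f(324,273),.0577))
E
python3 -c "
import cv2
s=cv2.imread('pics/s3.png')[165:215,255:305];cv2.imwrite('pics/s3y.png',cv2.resize(s,None,fx=12,fy=12,interpolation=2))"
```

```text
tip [ 0.56692653 -0.06263915  0.0906    ]
tip [ 0.56321858 -0.05957764  0.0906    ]
shank (270.96153846153845, 174.19230769230768) [ 0.56886062 -0.06460942  0.106     ]
hole [ 0.55952343 -0.06899732  0.053     ]
bolt [ 0.55188883 -0.07946131  0.0577    ]
```

View pics/s3y.png

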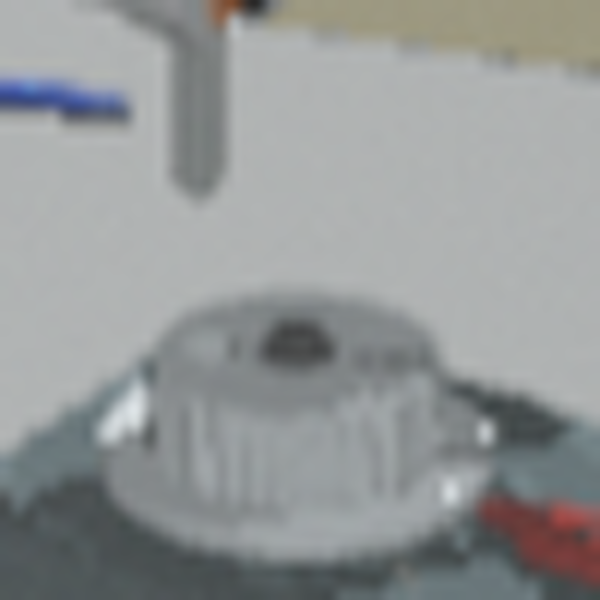

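```bash
python3 d.py '[.5663,-.0640,.1]'; python3 -m inch '[[0,0,0,-1,2,15,0.1],[0,0,0,-1,2,31,0.1],[0,0,0,-1,2,31,0.1]]'; python3 -m inch '[[0,0,0,0,0,0,0.1]]'; python3 d.py '[.5663,-.0640,.1]'
python3 - <<'E'
from h import *
o=ctrl.observe()
c=grab('scene','s4');cv2.imwrite('pics/s4z.png',cv2.resize(cv2.imread('pics/s4.png')[165:215,255:305],None,fx=12,fy=12,interpolation=2))
K=c['intrinsics'];p=o['eef_pos']
def proj(X):
    q=c['R']@np.array(X)+c['t'];s=q[:2]/q[2];s=s*(1+c['k1']*(s@s));u=K[0,0]*s[0]+K[0,2];v=K[1,1]*s[1]+K[1,2];return u,v,(u-255+.5)*12-.5,(v-165+.5)*12-.5
print('tip',proj([p[0],p[1],p[2]-.0406]),'shank+20',proj([p[0],p[1],p[2]-.0206]),'hole',proj([.5663,-.064,.053]),'bolt',proj([.5511,-.0773,.053]))
E
```

```text
t 4.42 tcp [ 0.5646 -0.0628  0.1317] jaw 100.31 tilt [0.0007 0.0004] d_tool mm [-1.5  1.4 31.7] F [-0.2  0.3 -0.2] gap 0.0174 q6 -110.4
t: 4.8
eef_pos: [0.5659, -0.063, 0.0988]
tcp_rot: [[-0.179, 0.984, -0.002], [0.984, 0.179, 0.001], [0.001, -0.002, -1.0]]
ft_force: [-0.2, 0.1, -0.6]
finger_gap: 0.0174
t: 4.92
eef_pos: [0.566, -0.0629, 0.0988]
tcp_rot: [[-0.179, 0.984, -0.002], [0.984, 0.179, 0.001], [0.001, -0.002, -1.0]]
ft_force: [0.3, -0.8, 0.0]
finger_gap: 0.0176
t 4.92 tcp [ 0.566  -0.0629  0.0988] jaw 100.33 tilt [-0.0023  0.001 ] d_tool mm [-1.1  0.1 -1.2] F [ 0.3 -0.8  0. ] gap 0.0176 q6 -110.4
tip (np.float64(271.1654639329668), np.float64(191.275497725507), np.float64(199.4855671956018), np.float64(320.80597270608394)) shank+20 (np.float64(271.22212885994134), np.float64(184.41915120305538), np.float64(200.16554631929603), np.float64(238.52981443666454)) hole (np.float64(271.40676460208294), np.float64(192.90405538036399), np.float64(202.38117522499533), np.float64(340.3486645643678)) bolt (np.float64(278.9661214132922), np.float64(193.50375059153987), np.float64(293.09345695950674), np.float64(347.54500709847844))
```

View pics/s4z.png

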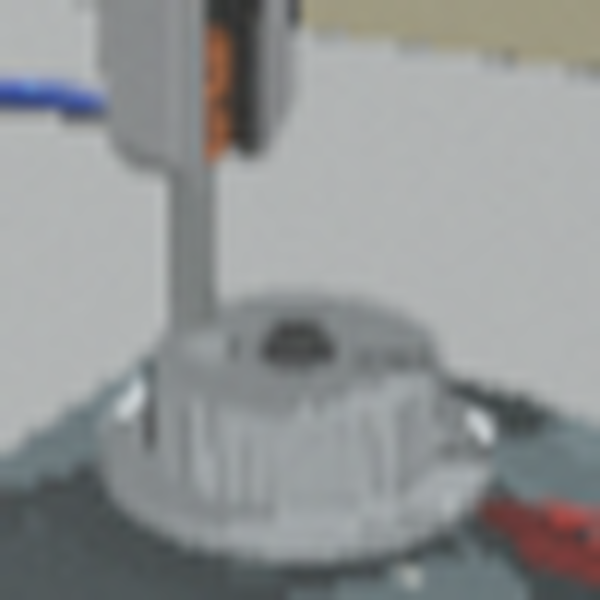

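```bash
python3 - <<'E'
from h import *
c=dict(np.load('pics/s4.npz'));s0=dict(np.load('pics/scene0.npz'));s2=dict(np.load('pics/s2.npz'))
g=c['frame'].astype(int)
for v in range(180,194): print(v,g[v,266:276,1],(c['range_z'][v,267:275]*1000).round(0).astype(int))
print('bolt now');print(g[189:196,274:286,1]);print('before');print(s0['frame'][189:196,274:286,1])
print('hole before');print(s0['frame'][190:198,266:278,1])
E
```

```text
180 [180 180 174 126 124 134 135 177 180 181] [1204 1205  965  958  957  977 1205 1198]
181 [180 180 181 128 126 129 132 175 180 182] [1199 1194  976  973  972  975 1199 1195]
182 [181 181 181 128 125 128 133 176 180 181] [1193 1191  975  972  976  979 1188 1193]
183 [181 180 180 130 127 128 132 176 180 181] [1185 1188  978  976  977  981 1184 1186]
184 [180 180 181 129 127 127 133 176 180 181] [1175 1179  981  981  977  983 1176 1176]
185 [180 180 181 129 127 127 132 176 180 181] [1174 1175  980  980  979  982 1169 1167]
186 [181 180 180 131 127 126 132 175 181 180] [1165 1168  979  980  981  984 1161 1162]
187 [181 180 181 129 128 127 131 175 180 180] [1158 1159  982  981  981  984 1158 1157]
188 [181 180 181 132 128 125 130 175 180 180] [1155 1150  984  981  984  988 1149 1153]
189 [180 180 180 130 127 127 122 167 172 165] [1145 1144  985  985  982  984 1144 1144]
190 [180 181 181 135 128 127 121 145 148 138] [1140 1142  986  987  986  986 1017 1022]
191 [181 181 180 135 129 125 122 135 137 137] [1135 1134  988  985  984  991 1013 1012]
192 [181 181 167 135 134 136 140 142 136 137
[... 584 characters left out ...]
93 194 193 188 188 183]
 [194 194 194 186 165 163 162 173 192 194 194 195]
 [193 195 193 155  95  86  88 119 180 193 195 194]
 [173 191 177 105  70  76  77  65 138 190 195 195]
 [168 192 162  89  67  70  70  69  89 187 178 165]
 [192 194 183 161 136 133 133 156 160 190 176 160]]
hole before
[[140 139 140 138 153 161 173 181 182 192 194 193]
 [138 139 138 160 180 188 191 194 194 194 194 186]
 [142 140 161 186 190 182 178 186 193 195 193 155]
 [138 134 184 194 171 147 138 153 173 191 177 105]
 [129 114 189 193 162 154 144 138 168 192 162  89]
 [110  90 173 193 187 186 180 178 192 194 183 161]
 [128  96 135 175 191 194 194 195 194 194 194 193]
 [172 128 109 133 175 187 194 194 194 195 194 194]]
```

```bash
python3 - <<'E'
from h import *
def proj(c,X):
    K=c['intrinsics'];q=c['R']@np.array(X)+c['t'];s=q[:2]/q[2];s=s*(1+c['k1']*(s@s));return np.array([K[0,0]*s[0]+K[0,2],K[1,1]*s[1]+K[1,2],q[2]*1000]).round(2)
s0,s2,s3,s4=[dict(np.load(f'pics/{n}.npz')) for n in('scene0','s2','s3','s4')]
print('s2 shank',proj(s2,[.5412,.187,.141-.02]),proj(s2,[.5412,.187,.1]))
for v in (198,200,203,206): print(v,s2['frame'][v,184:196].astype(int).sum(1)//3,(s2['range_z'][v,186:194]*1000).astype(int))
print('s3 shank',proj(s3,[.5645,-.0631,.1315-.02]))
for v in (172,175,178): print(v,s3['frame'][v,265:277,1],(s3['range_z'][v,268:274]*1000).astype(int))
print('s4',proj(s4,[.566,-.0629,.0788]),proj(s4,[.566,-.0629,.0988-.0306]))
print('head0',proj(s0,[.5396,.1864,.0735]))
for v in (219,220,221,222,224,226): print(v,s0['frame'][v,186:200,0],(s0['range_z'][v,188:197]*1000).astype(int))
# blob tools: orange head in s2
for v in (182,185,188,190): print(v,s2['frame'][v,180:198,0],s2['frame'][v,180:198,2])
E
```

```text
s2 shank [189.31 201.14 809.65] [190.16 209.67 818.86]
198 [ 82 122 125 119 117 115 108 119 177 182 183 186] [1094  805  802  802  804  809 1094 1094]
200 [ 83  84  85 107 113 116 110 110 166 149 143 130] [1081  808  805  801  805  809 1040 1044]
203 [ 86  85  95 142 118 117 113 103 117 129 128 130] [1066 1030  809  808  808  811 1045 1046]
206 [139 143 146 113 111 117 114 105 133 182 185 184] [1053 1023  810  809  810  812 1012 1014]
s3 shank [271.76 172.91 967.2 ]
172 [168 178 179 179 143 122 128 125 137 174 179 178] [1263 1264  961  960  961 1260]
175 [150 177 179 179 143 122 129 123 135 175 180 179] [1243    0  967  969  964 1241]
178 [178 180 179 180 144 125 129 124 135 175 178 179] [1218 1220  968  969  970 1219]
s4 [271.23 184.23 982.5 ] [271.2  187.88 987.15]
head0 [191.79 220.37 829.66]
219 [135 135 135 147 166 175 180 181 180 172 150 138 136 136] [985 984 987 837 837 835 834 989 982]
220 [135 135 142 173 186 187 187 187 188 187 157 138 137 136] [983 833 831 835 832 833 835 831 836]
221 [133 136 138 175 186 186 187 188 178 172 128 135 136 134] [972 830 829 830 830 828 827 82
[... 214 characters left out ...]
6 136 137  83  95 100 108 101  99  89  79 106 133 137] [  0 829 829 828 828 831 828 830 830]
182 [135 135 115  77 120 122 120 120 122 127 124 104  69 130 134 134 137 147] [140 140 119  55  46  48  46  46  47  48  45  42  64 135 139 139 141 151]
185 [135 134 134  62 103 118 117 124 123  91 107  98  53 130 135 135 137 136] [140 139 139  65  46  48  49  50  50  44  47  44  39 134 140 140 141 140]
188 [136 135 135  87  80 124 118 118 121 103 109 102  73 106 132 136 137 136] [140 140 139  91  48  49  50  49  50  43  45  45  43 108 136 141 141 140]
190 [135 135 135  97  85 124 141 145 143 140 117 110  61  87 132 136 135 136] [140 139 140 101  49  49  53  55  54  55  49  45  42  89 137 141 139 141]
```

```bash
python3 - <<'E'
from h import *
def proj(c,X):
    K=c['intrinsics'];q=c['R']@np.array(X)+c['t'];s=q[:2]/q[2];s=s*(1+c['k1']*(s@s));return np.array([K[0,0]*s[0]+K[0,2],K[1,1]*s[1]+K[1,2],q[2]*1000]).round(2)
s0,s3,s4=[dict(np.load(f'pics/{n}.npz')) for n in('scene0','s3','s4')]
print('s3 tip',proj(s3,[.5645,-.0631,.1315-.0406]));print(s3['frame'][176:185,266:277,1])
print(proj(s0,[.5511,-.0773,.053]),'bolt top .0577',proj(s0,[.5511,-.0773,.0577]))
# rim top ellipse rows at axis col 279: back & front edge of top
print(s0['frame'][184:206,279,1],s0['frame'][184:206,275,1])
for a in (139.,-41.): print(proj(s0,[.5511+.032*np.cos(np.radians(a)),-.0773+.032*np.sin(np.radians(a)),.053]))
print('range top',[(byrange(s0,u,v)).round(4) for u,v in((275,196),(283,196),(279,197))])
E
```

```text
s3 tip [271.69 180.19 976.23]
[[180 178 179 143 124 129 124 134 175 178 179]
 [179 179 179 143 123 128 124 136 174 179 179]
 [180 179 180 144 125 129 124 135 175 178 179]
 [179 180 179 140 124 128 125 146 177 179 178]
 [179 179 180 161 134 126 128 165 177 179 179]
 [179 179 180 178 164 148 158 177 180 179 179]
 [180 179 179 179 180 172 179 179 178 179 180]
 [179 179 179 178 179 179 180 179 178 178 179]
 [179 179 179 180 179 179 179 179 179 179 179]]
[278.97 193.5  991.07] bolt top .0577 [279.   191.91 989.  ]
[139 140 139 139 145 176 193 163  86  76  70 133 180 194 194 175 134 121
 122 120 121 121] [138 139 139 140 139 169 192 194 195 191 192 194 194 195 188 157 119 116
 115 113 113 114]
[278.89 199.08 962.36]
[ 279.04  188.24 1019.77]
range top [array([ 0.5507, -0.0634,  0.0502]), array([ 0.5359, -0.0782,  0.0514]), array([ 0.5401, -0.068 ,  0.05  ])]
```

```bash
python3 d.py '[.5639,-.0654,.092]'; python3 -m inch '[[0,0,0,-2.2,-2.4,0,0.1],[0,0,0,-2.2,-2.4,3,0.1],[0,0,0,-2.2,-2.4,6,0.1],[0,0,0,-2.2,-2.4,6,0.1]]';  python3 d.py '[.5639,-.0654,.092]'
python3 - <<'E'
from h import *
c=grab('scene','s5');cv2.imwrite('pics/s5z.png',cv2.resize(cv2.imread('pics/s5.png')[165:215,255:305],None,fx=12,fy=12,interpolation=2))
E
```

```text
t 4.97 tcp [ 0.5659 -0.0629  0.0987] jaw 100.33 tilt [-0.0026  0.001 ] d_tool mm [-2.1 -2.4  6.7] F [-0.4 -0.  -1.3] gap 0.0175 q6 -110.4
t: 5.48
eef_pos: [0.5638, -0.0655, 0.0924]
tcp_rot: [[-0.179, 0.984, -0.003], [0.984, 0.179, 0.001], [0.002, -0.003, -1.0]]
ft_force: [0.5, 0.4, 0.4]
finger_gap: 0.0171
t 5.47 tcp [ 0.5638 -0.0655  0.0924] jaw 100.33 tilt [-0.0031  0.0011] d_tool mm [0.1 0.2 0.4] F [0.5 0.4 0.4] gap 0.0171 q6 -110.7
```

View pics/s5z.png

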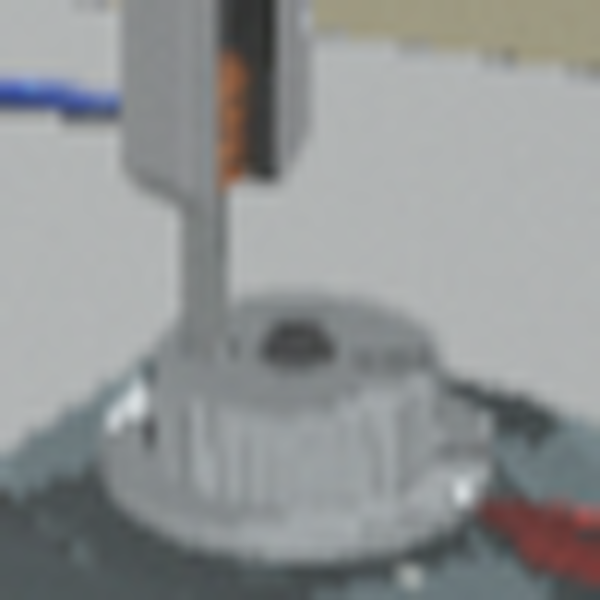

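The shank now stands at crop column 205, directly at the hole position. There is no contact force, so I'll ease down.

```bash
python3 -m inch '[[0,0,0,0,0,1.5,0.1],[0,0,0,0,0,3,0.1],[0,0,0,0,0,4,0.1]]';  python3 d.py '[.5639,-.0654,.0651]'
```

```text
t: 5.9
eef_pos: [0.5638, -0.0655, 0.0885]
tcp_rot: [[-0.179, 0.984, -0.003], [0.984, 0.179, 0.001], [0.002, -0.003, -1.0]]
ft_force: [-0.4, 0.2, -0.8]
finger_gap: 0.0177
t 5.9 tcp [ 0.5638 -0.0655  0.0885] jaw 100.33 tilt [-0.0029  0.0011] d_tool mm [ 0.   0.1 23.4] F [-0.4  0.2 -0.8] gap 0.0177 q6 -110.7
```

Tip at 48 mm with no force, so it is entering the hole.

```bash
python3 -m inch '[[0,0,0,0,0,2,0.1],[0,0,0,0,0,4,0.1],[0,0,0,0,0,6,0.1],[0,0,0,0,0,6,0.1]]';  python3 d.py '[.5639,-.0654,.0651]'
```

```text
t: 6.4
eef_pos: [0.5639, -0.0655, 0.0824]
tcp_rot: [[-0.179, 0.984, -0.003], [0.984, 0.179, 0.001], [0.001, -0.003, -1.0]]
ft_force: [0.7, -0.3, -1.1]
finger_gap: 0.0173
t 6.4 tcp [ 0.5639 -0.0655  0.0824] jaw 100.33 tilt [-0.0028  0.001 ] d_tool mm [ 0.1  0.1 17.3] F [ 0.7 -0.3 -1.1] gap 0.0173 q6 -110.7
```

```bash
python3 -m inch '[[0,0,0,0,0,3,0.1],[0,0,0,0,0,6,0.1],[0,0,0,0,0,9,0.1],[0,0,0,0,0,12,0.1],[0,0,0,0,0,15,0.1]]';python3 -m inch '[[0,0,0,0,0,0,0.1]]';  python3 d.py '[.5639,-.0654,.0651]'
```

```text
t: 7.02
eef_pos: [0.5639, -0.0655, 0.0672]
tcp_rot: [[-0.179, 0.984, -0.003], [0.984, 0.179, 0.001], [0.001, -0.002, -1.0]]
ft_force: [1.9, -1.5, 0.9]
finger_gap: 0.0174
t: 7.15
eef_pos: [0.5638, -0.0656, 0.0669]
tcp_rot: [[-0.179, 0.984, -0.003], [0.984, 0.179, 0.001], [0.001, -0.003, -1.0]]
ft_force: [1.6, -1.3, -2.0]
finger_gap: 0.0172
t 7.15 tcp [ 0.5638 -0.0656  0.0669] jaw 100.33 tilt [-0.0029  0.0009] d_tool mm [0.2 0.1 1.8] F [ 1.6 -1.3 -2. ] gap 0.0172 q6 -110.7
```

```bash
python3 -m inch '[[0,0,0,0.5,0.5,0,0.2],[0,0,0,0.5,0.5,0,0.3],[0,0,0,0.5,0.5,0,0.4],[0,0,0,0.5,0.5,0,0.4],[0,0,0,0.5,0.5,0,0.4]]' 20; python3 -m inch '[[0,0,0,0,0,-20,0.4],[0,0,0,0,0,-50,0.6],[0,0,0,0,0,-80,0.95],[0,0,0,0,0,-80,0.95]]';python3 d.py '[.549,-.0787,.12]'
python3 - <<'E'
from h import *
c=grab('scene','s6');cv2.imwrite('pics/s6z.png',cv2.resize(cv2.imread('pics/s6.png')[165:225,240:320],None,fx=8,fy=8,interpolation=2))
c=grab('top','t6');cv2.imwrite('pics/t6z.png',cv2.resize(cv2.imread('pics/t6.png')[160:235,250:325],None,fx=7,fy=7,interpolation=2))
E
```

```text
t: 7.78
eef_pos: [0.5642, -0.065, 0.067]
tcp_rot: [[-0.179, 0.984, -0.003], [0.984, 0.179, 0.001], [0.001, -0.003, -1.0]]
ft_force: [-0.4, 0.2, -0.6]
finger_gap: 0.0376
t: 8.28
eef_pos: [0.5654, -0.0652, 0.149]
tcp_rot: [[-0.179, 0.984, 0.001], [0.984, 0.179, 0.0], [0.0, 0.001, -1.0]]
ft_force: [-0.2, 0.2, -0.2]
finger_gap: 0.0645
t 8.28 tcp [ 0.5654 -0.0652  0.149 ] jaw 100.33 tilt [0.0009 0.0003] d_tool mm [-10.4 -18.5  29. ] F [-0.2  0.2 -0.2] gap 0.0645 q6 -110.6
```

View pics/s6z.png

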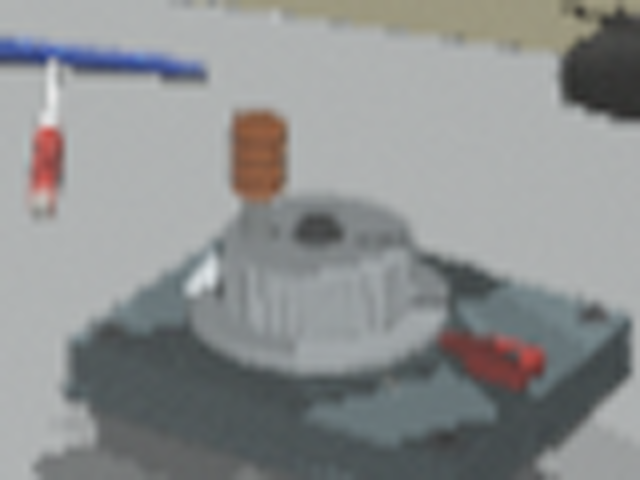

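The pin stands upright in the hole, with its head at (258,155) in the crop, riding high. Next I'll centre the open gripper over the pulley and lower it around the rim.

```bash
python3 -m inch '[[0,0,0,-10,-17.7,0,1],[0,0,0,-10,-17.7,0,1],[0,0,0,-10,-17.7,20,1],[0,0,0,-10,-17.7,44,1],[0,0,0,-10,-17.7,44,1]]'; python3 d.py '[.5497,-.0783,.035]'
python3 - <<'E'
from h import *
c=grab('scene','s7');cv2.imwrite('pics/s7z.png',cv2.resize(cv2.imread('pics/s7.png')[150:225,230:330],None,fx=7,fy=7,interpolation=2))
E
```

```text
t: 9.0
eef_pos: [0.5477, -0.0774, 0.1005]
tcp_rot: [[-0.179, 0.984, -0.007], [0.984, 0.179, 0.002], [0.003, -0.007, -1.0]]
ft_force: [-1.1, 0.1, -0.1]
finger_gap: 0.094
t 9.0 tcp [ 0.5477 -0.0774  0.1005] jaw 100.33 tilt [-0.0071  0.0019] d_tool mm [-1.4  2.2 65.5] F [-1.1  0.1 -0.1] gap 0.094 q6 -112.2
```

View pics/s7z.png

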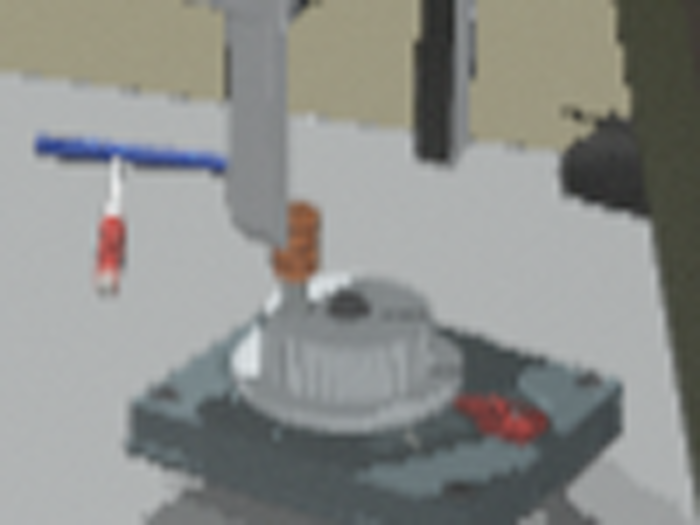

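```bash
python3 -m inch '[[0,0,0,-1,2.2,12,1],[0,0,0,-1,2.2,30,1],[0,0,0,-1,2.2,48,1],[0,0,0,-1,2.2,60,1],[0,0,0,-1,2.2,64,1]]'; python3 -m inch '[[0,0,0,0,0,0,1]]';python3 d.py '[.5497,-.0783,.035]'
```

```text
t: 9.68
eef_pos: [0.5501, -0.078, 0.0369]
tcp_rot: [[-0.179, 0.984, -0.006], [0.984, 0.179, 0.002], [0.003, -0.006, -1.0]]
ft_force: [0.1, 0.0, 1.0]
finger_gap: 0.0941
t: 9.8
eef_pos: [0.5501, -0.0781, 0.0368]
tcp_rot: [[-0.179, 0.984, -0.006], [0.984, 0.179, 0.002], [0.003, -0.006, -1.0]]
ft_force: [-0.3, -0.0, -0.1]
finger_gap: 0.094
t 9.8 tcp [ 0.5501 -0.0781  0.0368] jaw 100.33 tilt [-0.0062  0.0017] d_tool mm [-0.1 -0.5  1.8] F [-0.3 -0.  -0.1] gap 0.094 q6 -112.2
```

```bash
python3 -m inch '[[0,0,0,0,0,0,0.8],[0,0,0,0,0,0,0.73],[0,0,0,0,0,0,0.71],[0,0,0,0,0,0,0.69],[0,0,0,0,0,0,0.65]]' 12; python3 -m inch '[[0,0,0,0,0,0,0.65],[0,0,0,0,0,0,0.65]]'; python3 d.py '[.5497,-.0783,.035]'
```

```text
t: 10.42
eef_pos: [0.5506, -0.0796, 0.0371]
tcp_rot: [[-0.179, 0.984, -0.005], [0.984, 0.179, -0.001], [0.0, -0.005, -1.0]]
ft_force: [1.6, -11.9, -2.2]
finger_gap: 0.064
t: 10.68
eef_pos: [0.5506, -0.0798, 0.0371]
tcp_rot: [[-0.179, 0.984, -0.005], [0.984, 0.179, -0.001], [0.0, -0.005, -1.0]]
ft_force: [0.7, -2.6, -0.7]
finger_gap: 0.064
t 10.68 tcp [ 0.5506 -0.0798  0.0371] jaw 100.31 tilt [-0.0047 -0.0008] d_tool mm [ 1.6 -0.6  2.1] F [ 0.7 -2.6 -0.7] gap 0.064 q6 -112.2
```

The rim is gripped at a 64 mm gap, which matches its size. Now I'll turn it clockwise with a small first step.

```bash
python3 -m inch '[[0,0,1,0,0,0,0.65],[0,0,3,0,0,0,0.65],[0,0,5,0,0,0,0.65],[0,0,6,0,0,0,0.65]]' 15; python3 d.py '[.5506,-.0800,.037]'
python3 - <<'E'
from h import *
print(ctrl.observe()['moment'].round(3))
c=grab('scene','s8');cv2.imwrite('pics/s8z.png',cv2.resize(cv2.imread('pics/s8.png')[150:225,230:330],None,fx=7,fy=7,interpolation=2))
E
```

```text
t: 11.18
eef_pos: [0.5506, -0.0796, 0.0371]
tcp_rot: [[-0.074, 0.997, -0.005], [0.997, 0.074, -0.001], [-0.0, -0.005, -1.0]]
ft_force: [0.2, -0.9, -1.7]
finger_gap: 0.064
t 11.18 tcp [ 0.5506 -0.0796  0.0371] jaw 94.22 tilt [-0.0048 -0.0007] d_tool mm [-0.4 -0.   0.1] F [ 0.2 -0.9 -1.7] gap 0.064 q6 -106.1
[ 0.228 -0.062  0.177]
```

View pics/s8z.png

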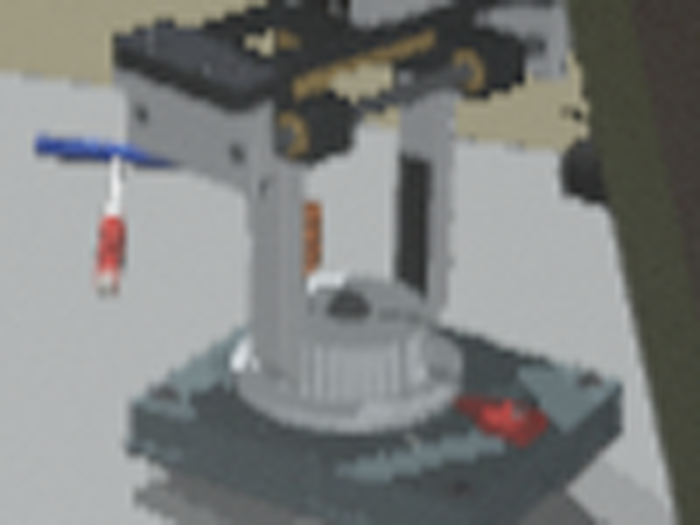

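The orange head is visible at (313,235) behind the near finger, and the moment shows the friction torque. I'll continue turning.

```bash
python3 -m inch '[[0,0,2,0,0,0,0.65],[0,0,4,0,0,0,0.65],[0,0,6,0,0,0,0.65],[0,0,8,0,0,0,0.65],[0,0,10,0,0,0,0.65]]'; python3 d.py '[.5506,-.0800,.037]'
python3 - <<'E'
from h import *
print(ctrl.observe()['moment'].round(3))
c=grab('scene','s9');cv2.imwrite('pics/s9z.png',cv2.resize(cv2.imread('pics/s9.png')[165:220,250:315],None,fx=11,fy=11,interpolation=2))
E
```

```text
t: 11.85
eef_pos: [0.5506, -0.0794, 0.0371]
tcp_rot: [[0.103, 0.995, -0.005], [0.995, -0.103, -0.0], [-0.001, -0.005, -1.0]]
ft_force: [1.0, 2.3, -1.0]
finger_gap: 0.0638
t 11.85 tcp [ 0.5506 -0.0794  0.0371] jaw 84.06 tilt [-0.0048 -0.0004] d_tool mm [-0.6  0.1  0.1] F [ 1.   2.3 -1. ] gap 0.0638 q6 -96.0
[ 0.885 -0.041  0.112]
```

View pics/s9z.png

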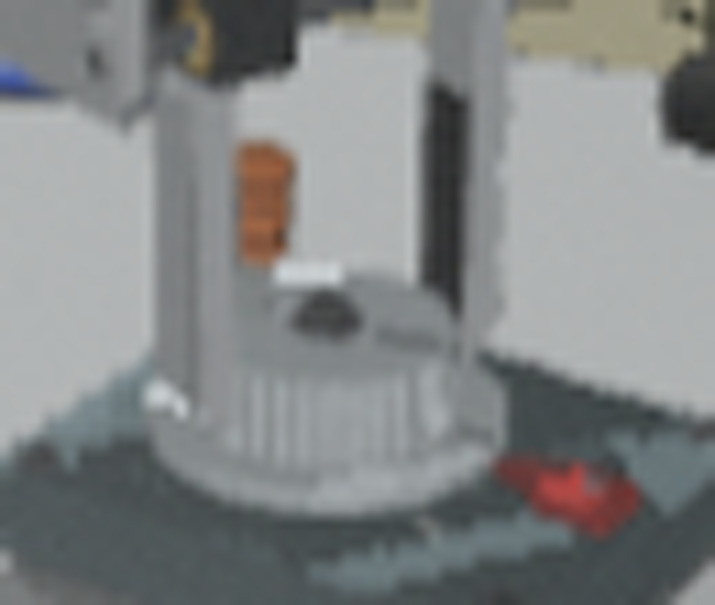

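```bash
python3 -m inch '[[0,0,1.5,0,0,0,0.65],[0,0,3,0,0,0,0.65],[0,0,4.5,0,0,0,0.65],[0,0,6,0,0,0,0.65],[0,0,7,0,0,0,0.65]]'; python3 d.py '[.5506,-.0800,.037]'
python3 - <<'E'
from h import *
print(ctrl.observe()['moment'].round(3))
c=grab('scene','s10');cv2.imwrite('pics/s10z.png',cv2.resize(cv2.imread('pics/s10.png')[165:220,250:315],None,fx=11,fy=11,interpolation=2))
def proj(c,X):
    K=c['intrinsics'];q=c['R']@np.array(X)+c['t'];s=q[:2]/q[2];s=s*(1+c['k1']*(s@s));return np.array([(K[0,0]*s[0]+K[0,2]+.5-250)*11,(K[1,1]*s[1]+K[1,2]+.5-165)*11]).round(0)
for a in range(24,-16,-4):
    t=np.radians(17.3+a);d=np.array([np.cos(t),np.sin(t)]);A=np.array([.5511,-.0773]);print(a,'mark',proj(c,[*(A-.044*d),.031]),'rim',proj(c,[*(A-.031*d),.053]),'head top',proj(c,[*(A+.02*d),.0935]),'bot',proj(c,[*(A+.02*d),.0675]))
E
```

```text
t: 12.52
eef_pos: [0.5506, -0.0793, 0.0371]
tcp_rot: [[0.227, 0.974, -0.005], [0.974, -0.227, -0.0], [-0.001, -0.005, -1.0]]
ft_force: [0.4, 3.9, -0.1]
finger_gap: 0.064
t 12.53 tcp [ 0.5506 -0.0793  0.0371] jaw 76.89 tilt [-0.0048 -0.0001] d_tool mm [-0.7  0.2  0.1] F [ 0.4  3.9 -0.1] gap 0.064 q6 -88.8
[ 1.211 -0.174  0.115]
24 mark [504. 415.] rim [453. 329.] head top [243. 159.] bot [242. 258.]
20 mark [502. 421.] rim [452. 333.] head top [244. 157.] bot [243. 256.]
16 mark [500. 427.] rim [450. 337.] head top [246. 155.] bot [245. 253.]
12 mark [496. 432.] rim [447. 341.] head top [248. 152.] bot [247. 251.]
8 mark [492. 438.] rim [444. 345.] head top [250. 150.] bot [249. 249.]
4 mark [486. 443.] rim [440. 348.] head top [253. 148.] bot [252. 247.]
0 mark [480. 449.] rim [436. 352.] head top [256. 146.] bot [255. 244.]
-4 mark [473. 454.] rim [431. 355.] head top [259. 144.] bot [258. 242.]
-8 mark [466. 458.] rim [425. 358.] head top [263. 142.] bot [262. 241.]
-12 mark [457. 463.] rim [419. 361.] head top [267. 140.] bot [266. 239.]
```

View pics/s10z.png

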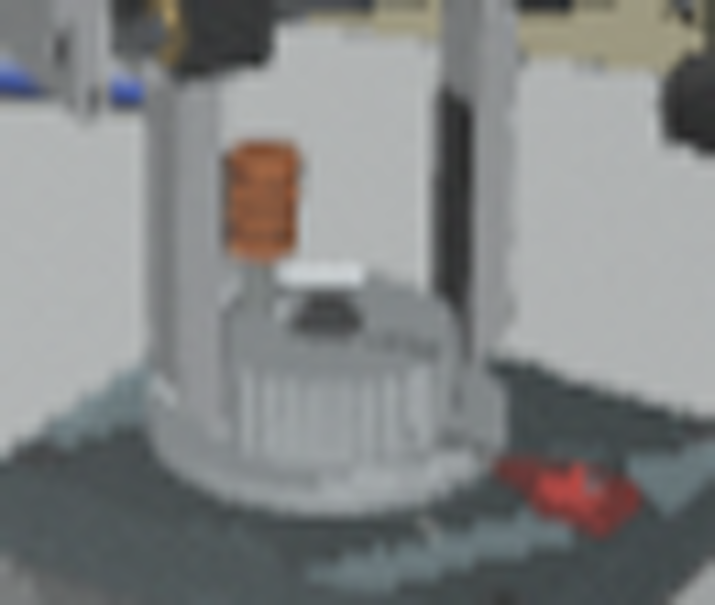

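The head is still riding high at rows 145–255 of the crop. The mark is close to the pointer at about (485,445). From here I'll use small steps and measure the head each time.

```bash
cat > chk.py <<'E'
from h import *
import sys
c=grab('scene','c'+sys.argv[1]);f=cv2.cvtColor(c['frame'],cv2.COLOR_RGB2HSV)
m=((f[...,0]<16)&(f[...,1]>110)&(f[...,2]>60)).astype(np.uint8);k=np.zeros_like(m);k[165:205,262:285]=m[165:205,262:285]
mm=cv2.moments(k,True);ys=np.where(k.any(1))[0]
o=ctrl.observe();R=o['tcp_rot']
print('head area',mm['m00'],'u,v',round(mm['m10']/mm['m00'],2),round(mm['m01']/mm['m00'],2),ys.min(),ys.max(),'jaw',np.degrees(np.arctan2(R[1,0],R[0,0])).round(2),'F',o['ft_force'].round(1),'Mz',o['moment'][2].round(3),'t',round(o['t'],2))
cv2.imwrite(f'pics/c{sys.argv[1]}z.png',cv2.resize(cv2.imread(f'pics/c{sys.argv[1]}.png')[165:220,250:315],None,fx=11,fy=11,interpolation=2))
E
python3 chk.py 0; python3 -m inch '[[0,0,0.7,0,0,0,0.65],[0,0,1.4,0,0,0,0.65],[0,0,2,0,0,0,0.65]]' >/dev/null; python3 chk.py 1
```

```text
head area 57.0 u,v 273.46 182.58 178 187 jaw 76.93 F [-0.4  3.8 -1. ] Mz -0.059 t 12.62
head area 54.0 u,v 273.69 182.56 178 187 jaw 74.86 F [ 0.4  3.7 -1.2] Mz 0.114 t 13.05
```

```bash
python3 -m inch '[[0,0,0.5,0,0,0,0.65],[0,0,1,0,0,0,0.65]]' >/dev/null; python3 chk.py 2
```

```text
head area 49.0 u,v 273.96 182.41 178 187 jaw 73.8 F [ 1.1  3.6 -0.2] Mz 0.125 t 13.35
```

```bash
python3 -m inch '[[0,0,0.5,0,0,0,0.65],[0,0,1,0,0,0,0.65]]' >/dev/null; python3 chk.py 3
```

```text
head area 49.0 u,v 273.96 182.41 178 187 jaw 72.75 F [ 1.3  4.1 -0.1] Mz 0.059 t 13.65
```

```bash
python3 -m inch '[[0,0,0.5,0,0,0,0.65],[0,0,1,0,0,0,0.65]]' >/dev/null; python3 chk.py 4
```

```text
head area 54.0 u,v 274.35 182.63 178 188 jaw 71.68 F [ 0.5  4.7 -0.7] Mz 0.04 t 13.95
```

```bash
python3 -m inch '[[0,0,0.5,0,0,0,0.65],[0,0,1,0,0,0,0.65]]' >/dev/null; python3 chk.py 5
```

```text
head area 55.0 u,v 273.55 187.44 183 192 jaw 70.63 F [ 0.7  4.6 -0.5] Mz 0.103 t 14.25
```

View pics/c5z.png

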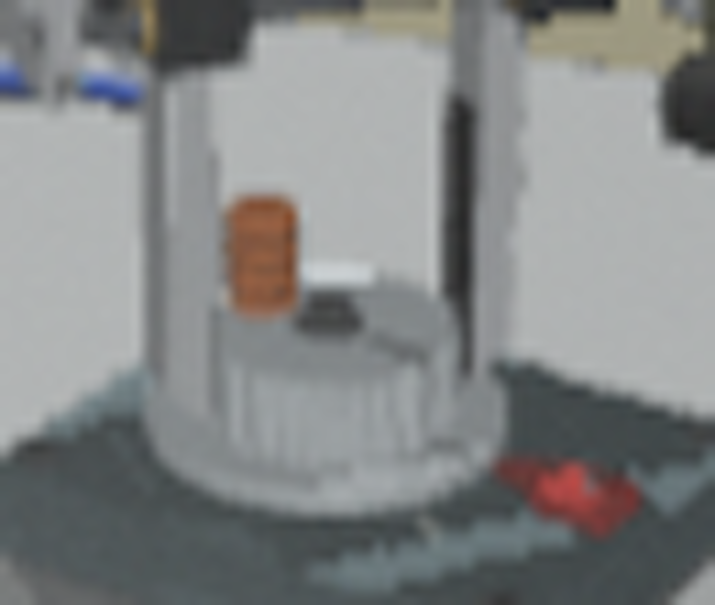

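The head dropped by 5 px, about 14 mm, and now sits on the rim's top at (265,255) in the crop, so the pin is home. I'll stop turning, open and withdraw upward.

```bash
python3 -m inch '[[0,0,0,0,0,0,0.75],[0,0,0,0,0,0,0.9],[0,0,0,0,0,0,1],[0,0,0,0,0,0,1],[0,0,0,0,0,0,1]]'; python3 -m inch '[[0,0,0,0,0,-10,1],[0,0,0,0,0,-35,1],[0,0,0,0,0,-80,1],[0,0,0,0,0,-130,1],[0,0,0,0,0,-130,1]]'; python3 d.py '[.5506,.1,.17]'
```

```text
t: 14.88
eef_pos: [0.5506, -0.0792, 0.0371]
tcp_rot: [[0.332, 0.943, -0.005], [0.943, -0.332, -0.0], [-0.002, -0.004, -1.0]]
ft_force: [0.1, 0.2, 0.1]
finger_gap: 0.0939
t: 15.5
eef_pos: [0.5528, -0.0795, 0.1716]
tcp_rot: [[0.332, 0.943, 0.003], [0.943, -0.332, -0.002], [-0.001, 0.003, -1.0]]
ft_force: [0.1, 1.0, -0.7]
finger_gap: 0.0939
t 15.5 tcp [ 0.5528 -0.0795  0.1716] jaw 70.63 tilt [ 0.0025 -0.0015] d_tool mm [168.6 -61.6   1.3] F [ 0.1  1.  -0.7] gap 0.0939 q6 -82.5
```

Now I'll move aside so the top camera can see.

```bash
python3 -m inch '[[0,0,0,40,-15,-30,1],[0,0,0,95,-35,-50,1],[0,0,0,150,-55,-60,1],[0,0,0,205,-75,-60,1],[0,0,0,250,-92,-60,1]]'|head -3; python3 -m inch '[[0,0,0,0,0,0,1],[0,0,0,0,0,0,1]]'|tail -2
python3 - <<'E'
from h import *
c=grab('scene','s20');cv2.imwrite('pics/s20z.png',cv2.resize(cv2.imread('pics/s20.png')[165:225,240:320],None,fx=8,fy=8,interpolation=2))
c=grab('top','t20');cv2.imwrite('pics/t20z.png',cv2.resize(cv2.imread('pics/t20.png')[160:235,250:325],None,fx=7,fy=7,interpolation=2))
E
```

```text
t: 16.12
eef_pos: [0.5481, 0.189, 0.2305]
tcp_rot: [[0.331, 0.944, 0.002], [0.944, -0.331, -0.002], [-0.001, 0.002, -1.0]]
ft_force: [-0.0, 0.1, -0.0]
finger_gap: 0.0945
```

View pics/s20z.png

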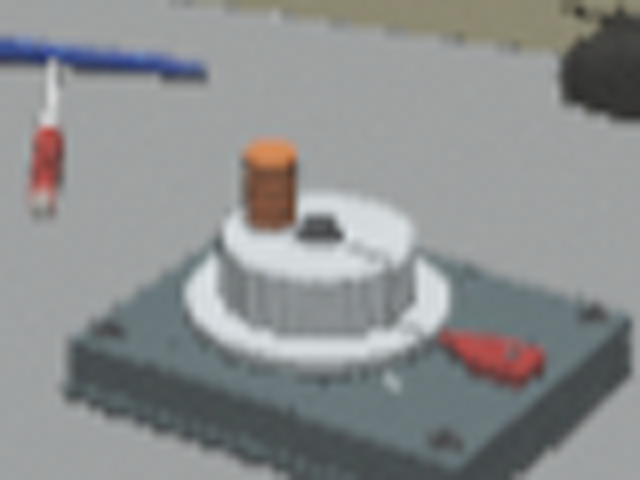

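View pics/t20z.png

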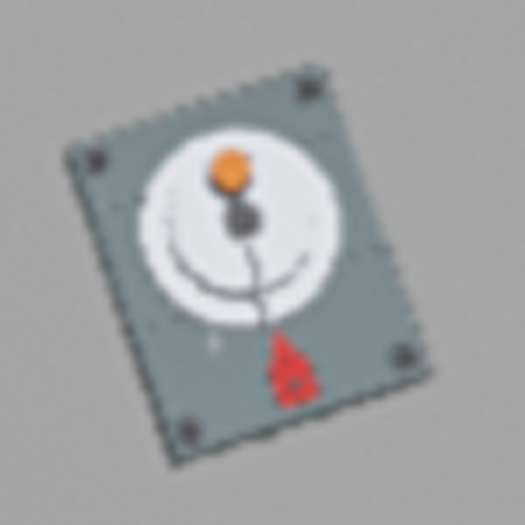

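View pics/t20.png

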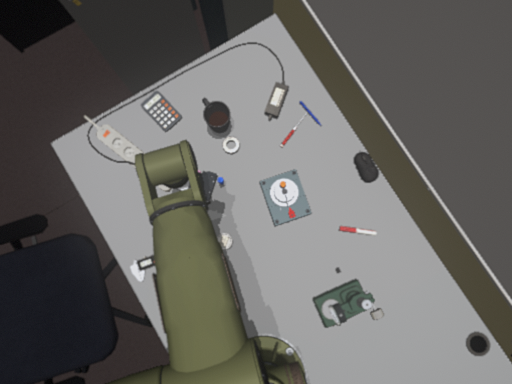

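Both views show the pin upright with its head seated on the rim. The mark, at (265,325) in the top crop, lies just past the pointer tip at (280,333) and before the tick at (213,343). I'll make one height check and hand in.

```bash
python3 - <<'E'
from h import *
c=dict(np.load('pics/t20.npz'));u,v=(231.5)/7-.5+250,171.5/7-.5+160
print(onz(c,u,v,.079),byrange(c,round(u),round(v)))
A=np.array([.5511,-.0773])
for U,V,z in((265,325,.031),(280,332,.031)):
    d=onz(c,(U+.5)/7-.5+250,(V+.5)/7-.5+160,z)[:2]-A;print(np.hypot(*d),np.degrees(np.arctan2(d[1],d[0])))
s=dict(np.load('pics/s20.npz'));print(byrange(s,240+270.5/8-.5,165+152/8-.5))
print(ctrl.job_done())
E
```

```text
[ 0.56812672 -0.07204256  0.079     ] [ 0.56817426 -0.07335116  0.07849328]
0.045145284641136846 -167.7460005606177
0.050041425862889954 -161.2837978904624
[ 0.57221743 -0.0752282   0.07504969]
the job is handed in; nothing more can be done
None
```

The pin is home and the pulley is locked. I took the orange pin from its holder, stood it in the pulley's hole and let go. I then turned the pulley clockwise by its rim: about 23° to bring the mark to the pointer, then in steps of 1–2°. I stopped at the step where the pin dropped, opened the gripper and moved clear. Robot time was about 16 s of the 67 s allowed.

**Last checks before handing in**
- **Pin:** the head dropped about 5 px (about 14 mm). The top camera read its top at 78.5 mm, against 79 mm when fully home. The scene camera read 75 mm, roughly its usual 2–3 mm low.
- **Pulley:** the mark was about 6° past the pointer and well short of the white tick.
- **Forces:** wrist force stayed under 5 N while turning and peaked at about 12 N as the fingers closed on the rim. It showed no rise against the pin.
- **Bystanders:** everything visible looked unmoved in the top view. The arm hid the holder, the two pink pins and part of the caliper in that last picture, so I couldn't confirm those there.

**Disagreement:** the two cameras differed by 2–3 mm on where the hole was. I lined the pin up against the hole in the scene view, and it went in without touching the rim.

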